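# Strip the tabletop extractor for washing

## Task

The tabletop extractor's grease filter is due for a wash. Squeeze the orange release tab on the intake grille up towards the grip bar beside it, swing the grille's lower edge well up out of the frame while its top edge is still hooked in, then unhook it and lay it flat in the steel washing-up tray, handle upwards. Then draw the grease filter out of the open bay by its orange pull bar and lay it flat in the same tray beside the grille, pull bar upwards; set both down rather than dropping them, and leave the mug, the salt shaker and the washing-up bottle standing where they are.

Things in the scene. Friction and masses are not known exactly. Their poses are not given: they have to be found in the camera images.
- extractor: White tabletop extractor, fixed: 203 mm deep (x), 216 wide, 157 high; its sloping front holds the black grille. Origin under its centre, z up, front towards -x (the robot). The grille hooks in at the top of its recess and is latched at the bottom; straight lifting or sliding is blocked. The white face goes on 28 mm below the recess, flush with the grille.
- intake_frame: Sloping intake face of the extractor. Origin: centre of the face plane (105 mm above worktop). x up the slope, z out of the face, which is 35 deg from horizontal: z leans 35 deg from vertical towards the front. Recess for the grille x -66 to 67, y +-82 mm, grille surface flush at z = 0, play about 2 mm. Under it a bay open to +z, x +-53, y +-66, floor z = -46, walls to z = -8.
- slot_line (a point): Middle of the two slots at the recess's top edge, just under its 3 mm lip: (67, 0, -4) mm in the intake frame. The grille pivots about the line through this point along the intake frame's y as its lower edge swings up. Swung up 10 to 40 deg, its tongues come free when it is drawn 15 mm or more along the grille's own -x.
- grille: Loose black slatted intake grille, 0.13 to 0.23 kg, 130 mm (x) x 160 (y) x 8. Origin: centre of its underside; z out of the visible side, x to its top edge, which has two tongues reaching 12 mm on at y = +-50. At the start its axes lie as the intake frame's, origin near (0, 0, -8) mm there. Handle: fixed black grip bar x -26 to -18, 60 mm along y, z 8 to 29, and the orange tab parallel to it.
- release_tab (a joint): Travel (m) of the orange spring tab below the grip bar: 0 at rest, grows as it is pushed to the grille's +x, towards the bar; stop 0.009. Tab 50 mm along y, z 9 to 28; outer face at x = -60 mm at rest, -51 fully in. 2 N to start, 7 N fully in; springs back. Its nose holds under the recess's lower edge; free from 7 mm. Pinch tab and bar together (42 mm over both, 33 squeezed) and keep squeezed.
- grille_grip (a point): Middle between the outer faces of the grip bar and the squeezed tab: (-34.5, 0, 18) mm in the grille's frame, 10 mm above the panel's surface. Pinch here across the grille's x, coming along its -z; pinched so, the grille is unlatched and held.
- grille_tongues (a point): Point on the grille at the root of its two tongues, (67, 0, 4) mm in its frame; while the grille is in place or pivots in the slots it is within a few mm of slot_line.
- grease_filter: Loose metal-mesh grease filter with an aluminium rim, 0.15 to 0.29 kg, 100 mm (x) x 126 (y) x 18. Origin: centre of its underside; z to the pull-bar side. At the start it lies on the bay's floor behind the grille, axes as the intake frame's, origin near (-2, 0, -46) mm there, 3 mm of play. Orange pull bar in the middle of its upper side, 10 mm (x) x 56 (y), z 18 to 36.
- filter_bar (a point): Middle of the filter's pull bar, (0, 0, 27) mm in the filter's frame: pinch it across x and draw it out along the filter's z.
- wash_tray: Shallow steel washing-up tray, fixed, 300 mm (x) x 205 (y), walls 4 mm thick, rim 25 mm high, small loops at its short ends. Origin: centre of its underside; inner floor at z = 4 mm, 292 x 197 mm inside. Grille and filter fit flat one behind the other along x (the long way). It stands left or right of the extractor.
- mug: Green mug, 94 mm high, 86 x 116 mm with its handle; origin at its underside. A bystander.
- salt_shaker: Salt shaker with a grey top, 44 mm across, 90 high; origin at the centre of its underside. A bystander.
- washing_up: Red washing-up liquid bottle, 48 x 80 x 223 mm; origin at the centre of its underside. A bystander.
Things that resemble listed ones, but are neither listed nor needed, are in the scene too. What is shaped like the grille but yellow is not meant.

How it is judged:
On the way, in this order (a step that is already met when the one before it is completed fails the run):
1. the release tab is squeezed in (at least 6 mm) while the grille is still in its frame (value of joint release_tab above 0.006 m and angle between the z axis of grille and the z axis of intake_frame, either way round below 0.12 rad and distance between grille_tongues and slot_line below 0.02 m), for 0.1 s.
2. the grille's lower edge is swung up by at least 10 degrees while its tongues are still at the top slots (angle between the z axis of grille and the z axis of intake_frame, either way round above 0.17 rad and distance between grille_tongues and slot_line below 0.02 m), for 0.1 s.
3. the grille lies flat in the tray, handle up, let go (x of grille in the frame of wash_tray between -0.1 and 0.1 m and y of grille in the frame of wash_tray between -0.06 and 0.06 m and z of grille in the frame of wash_tray between 0 and 0.01 m and angle between grille's own z axis and vertical below 0.1 rad and contact force between the fingers and grille below 0.1 N and linear speed of grille below 0.03 m/s), for 0.2 s.
4. the filter is drawn clear out of the bay (z of grease_filter in the frame of intake_frame above 0.01 m), for 0.1 s.
At the end, for the whole second after the job is handed in: Grille and grease filter both lie on the tray's floor inside its walls, handle and pull bar upwards, undersides within 6 mm of the floor (origin under 10 mm above the tray's underside) and within 0.1 rad of level, let go and at rest (x of grille in the frame of wash_tray between -0.1 and 0.1 m and y of grille in the frame of wash_tray between -0.06 and 0.06 m and z of grille in the frame of wash_tray between 0 and 0.01 m and angle between each of grille, grease_filter's own z axis and vertical below 0.1 rad and x of grease_filter in the frame of wash_tray between -0.11 and 0.11 m and y of grease_filter in the frame of wash_tray between -0.07 and 0.07 m and z of grease_filter in the frame of wash_tray between 0 and 0.01 m and linear speed of each of grille, grease_filter below 0.03 m/s); the robot touches nothing.
It fails at once if the grille falls or is thrown (faster than 0.7 m/s out of the fingers) (linear speed of grille above 0.7 m/s and contact force between the fingers and grille below 0.1 N).
It fails at once if the filter falls or is thrown (faster than 0.7 m/s out of the fingers) (linear speed of grease_filter above 0.7 m/s and contact force between the fingers and grease_filter below 0.1 N).
It fails at once if the mug is pushed more than 40 mm or tipped over (distance of mug from where it was at the start of the episode above 0.04 m or angle between mug's own z axis and vertical above 0.4 rad).
It fails at once if the salt shaker is pushed more than 40 mm or tipped over (distance of salt_shaker from where it was at the start of the episode above 0.04 m or angle between salt_shaker's own z axis and vertical above 0.4 rad).
It fails at once if the washing-up bottle is pushed more than 40 mm or tipped over (distance of washing_up from where it was at the start of the episode above 0.04 m or angle between washing_up's own z axis and vertical above 0.4 rad).
It also fails if it takes over 51 s, if anything falls off the work surface, if the arm or the gripper's body presses on something with over 40 N, if the wrist force passes 120 N, or if a joint passes its speed limit or range.

## Robot

A 6-joint arm with a two-finger parallel gripper is mounted at the origin on a cart in front of the work surface, level with it; the furniture and walls round the work are solid. World frame = base frame: x ahead of the robot, y to its left, z up, the work surface at z = 0. Lengths are in m, angles in rad, forces in N, time in s.
With the tool pointing down it reaches from about 0.3 to 0.85 m from the base axis. Payload 5.4 kg.
Tool frame: the origin (TCP) lies at the very end of the fingers, on their centre line; the grasp point (between the pads) lies 19 mm behind it (pinch_z is the distance from the TCP to the grasp point, in m); z points along the fingers, y is the line along which they close (so a half turn about z gives the same grasp; the last joint's range is limited). The gripper opens to 85 mm and grips with 20 to 120 N. Pads are 22 mm wide; open, the fingers measure 114 mm over their backs; the gripper's body (76 mm by 85 mm) begins 54 mm behind the grasp point. The pads swing forward as they close: fully open they stand 13 mm farther back than shut.
Start: joints at [-1.46, 0.158, 1.597, -0, 1.386, -0.21], TCP at [0.181, -0.546, 0.231] pointing down, gripper open.
Joint ranges: [-2.91, 2.91], [-0.94, 2.29], [0.18, 2.7], [-1.29, 4.43], [0.17, 2.64], [-3, 3]. Speed limits (rad/s): [2.57, 2.57, 3.14, 3.14, 3.14, 3.14].

## Interface

Orientations are given as a rotation vector (axis times angle).
In Python, from plant import get_state, grab_frame, calibration, sign_off, pinch_z gives the robot as it stands. The module is installed in compiled form; this text tells all that it offers.
- The arm moves only by the tool send_rows, never from a script. Its argument "increments" is a list of rows, each a list of 5 numbers: the opening, from 0 (shut) to 1 (fully open), then the shift along the tool's x, y, z normalised to -1 to 1, where 1 is 100 mm, then the turn about the tool's z normalised to -1 to 1, where 1 is pi/2 rad. In form: [[claw, x, y, z, yaw], ...]. A call has 1 to 20 rows; each row shifts and turns the commanded pose from where the row before left it, along the tool's axes as they then stand; what a row does not reach is not made up. A row lasts 1/10 s, in which the tool goes at most 50 mm and 8.59 degrees, less where a joint would pass 70% of its speed; a pose out of reach is approached as far as the arm can. A call with a number of a shift or a turn outside -1 to 1 is refused whole. A call with a gripper value outside its range is refused whole. The fingers move at their own pace and stop on an object; the grip force is fixed at half the most. Time passes only in rows, so rows that do not move let the fingers close. It gives the time, the measured TCP pose, the force, the opening and the grip force at its end, in the units of the state.
- get_state(): the state, without advancing time (a new reading comes with each control period).
- grab_frame(name): name is "side" or "top" or "wrist"; returns (picture, depth): 480x640x3 uint8, blue, green, red; 480x640 float32, m along the optical axis (not along the pixel's ray), 0 where there is no reading.
- calibration(name): a dict with "fx", "fy", "cx", "cy" (pixels), "rvec" (rotation vector, rad) and "tvec" (3), from world to camera coordinates, as OpenCV has them. Camera axes: x right, y down, z forward; pixel columns grow to the right and rows downward; lengths in m; the calibration is good to about 2 mm. A picture is of the moment at which its call begins: read the wrist's pose just before it. calibration takes no time and is no camera call; for the wrist camera it gives the pose at the moment of the call.
- sign_off(): hands the job in; it is judged then, once.
The state is a dict: "time_s": time; "qpos": joint angles; "joint_velocities": joint speeds; "joint_torque": joint torques, N m; "eef_pos": TCP position; "tcp_rot": TCP orientation; "wrist_force": force on the tool from outside, world axes, zero at the start; "moment": the same for the moment, N m; "opening": opening from 0.0 (shut) to 1.0 (fully open); "grasp_force": force on a finger pad.
Only numpy, scipy, OpenCV 4.12 (cv2) and the standard library are available. Lean on these libraries where they do the work, as an engineer would, in place of code of your own. Each camera call takes 0.05 s, during which the arm holds its last target. There are 200 camera calls.

## Working session

There is one attempt and no reset: what is moved stays moved. The work goes in short steps, Python scripts to look and compute and a tool call to move; the robot and the scene stay as the last step left them, time stands still between calls to the robot, and variables do not carry over. Pictures are saved under pics/ and viewed, at most 12 in all, crops included, and the job is handed in when it is done.

Besides the shell and the picture viewer there is one more tool, called after "Call:" as a command line: name --pt "numbers of a row" for each row, then --argument value for the rest. send_rows: Moves the arm, as the interface text tells. Its arguments: {"type":"object","properties":{"increments":{"type":"array","items":{"type":"array","items":{"type":"number","minimum":-1,"maximum":1}}}},"required":["increments"]}

```bash
mkdir -p pics; cat > h.py <<'E'
import numpy as np, cv2
from plant import get_state, grab_frame, calibration, sign_off, pinch_z
from scipy.spatial.transform import Rotation as R
def cloud(name):
    c=calibration(name); im,d=grab_frame(name)
    v,u=np.mgrid[:480,:640]
    P=np.stack([(u-c['cx'])/c['fx']*d,(v-c['cy'])/c['fy']*d,d],-1)
    Rm=R.from_rotvec(np.ravel(c['rvec'])).as_matrix()
    W=(P-np.ravel(c['tvec']))@Rm
    W[d<=0]=np.nan
    return im,W
E
python3 - <<'E'
from h import *
s=get_state(); print({k:np.round(v,3) for k,v in s.items()}, pinch_z)
print(R.from_rotvec(s['tcp_rot']).as_matrix().round(3))
for n in('top','side'):
    im,W=cloud(n); cv2.imwrite(f'pics/{n}1.png',im); np.savez(f'{n}1.npz',im=im,W=W)
    print(n,W[240,320],(-R.from_rotvec(np.ravel(calibration(n)['rvec'])).as_matrix().T@np.ravel(calibration(n)['tvec'])).round(2))
E
```

```text
{'time_s': np.float64(0.0), 'qpos': array([-1.46 ,  0.159,  1.598, -0.   ,  1.386, -0.21 ]), 'joint_velocities': array([-0.002,  0.   , -0.001,  0.001,  0.   , -0.001]), 'joint_torque': array([-2.0000e-03, -3.9601e+01, -3.3143e+01, -0.0000e+00,  9.0000e-03,
        0.0000e+00]), 'eef_pos': array([ 0.181, -0.545,  0.23 ]), 'tcp_rot': array([-3.099, -0.502, -0.   ]), 'wrist_force': array([0.207, 0.426, 0.517]), 'moment': array([-0.035, -0.048, -0.004]), 'grasp_force': np.float64(0.0), 'opening': np.float64(1.0)} 0.0187
[[ 0.949  0.315 -0.   ]
 [ 0.315 -0.949  0.002]
 [ 0.    -0.002 -1.   ]]
top [0.44868133 0.0543791  0.00318476] [0.27 0.08 1.37]
side [0.47110177 0.18984569 0.03715355] [ 0.27 -1.22  0.87]
```

View pics/top1.png

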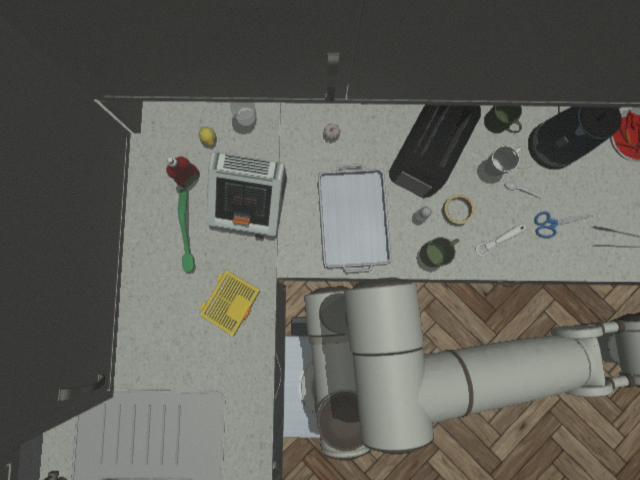

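View pics/side1.png

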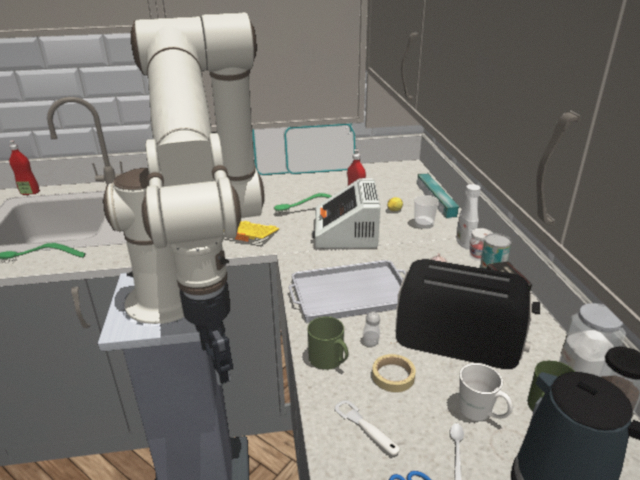

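Top view: extractor at about (245,195) with the black grille and orange tab (241,221); tray (353,220); mug (437,250), shaker (423,214), bottle (180,172). Possible confusions: the yellow grille at (230,302), the black toaster (435,150), the white mug (505,158) and other green mug (503,117). By the description, the black grille in the white extractor is the target.

```bash
python3 - <<'E'
from h import *
z=np.load('top1.npz'); im,W=z['im'],z['W']
hsv=cv2.cvtColor(im,cv2.COLOR_BGR2HSV)
crop=im[130:290,190:400]; cv2.imwrite('pics/crop1.png',cv2.resize(crop,None,fx=3.5,fy=3.5,interpolation=cv2.INTER_CUBIC))
m=np.zeros((480,640),bool); m[205:235,215:265]=1
o=m&(hsv[...,0]<20)&(hsv[...,1]>150)&(hsv[...,2]>120)
v,u=np.nonzero(o); print('orange',u.min(),u.max(),v.min(),v.max(),len(u)); P=W[o]; print(np.nanmedian(P,0),np.nanmin(P,0),np.nanmax(P,0))
print(cv2.minAreaRect(P[:,:2].astype(np.float32)[~np.isnan(P[:,0])]))
# face plane: points in extractor region, RANSAC-less: iterative fit on black grille pix
m[:]=0; m[183:214,224:262]=1
Q=W[m&(hsv[...,2]<90)]; Q=Q[~np.isnan(Q[:,0])]
for i in range(6):
    c=np.median(Q,0) if i==0 else Q.mean(0); n=np.linalg.svd(Q-Q.mean(0))[2][2]; n*=np.sign(n[2]); r=(Q-Q.mean(0))@n; Q=Q[abs(r-np.median(r))<max(.003,np.std(r))]
print('plane',n,Q.mean(0),len(Q),'yaw',np.degrees(np.arctan2(-n[1],-n[0])),'tilt',np.degrees(np.arccos(n[2])))
# extractor footprint: all points z>0.03 connected near
def rect(z0,z1,b,name):
    k=np.zeros((480,640),bool); k[b[0]:b[1],b[2]:b[3]]=1
    k&=(W[...,2]>z0)&(W[...,2]<z1)
    n_,l,st,_=cv2.connectedComponentsWithStats(k.astype(np.uint8)); j=1+st[1:,4].argmax()
    p=W[l==j][:,:2].astype(np.float32); print(name,cv2.minAreaRect(p),len(p), 'z',np.percentile(W[l==j][:,2],[2,50,98]).round(3))
rect(.03,.3,(140,250,195,300),'extr'); rect(.145,.3,(140,250,195,300),'extrtop')
rect(.015,.04,(160,280,310,395),'trayrim'); rect(.02,.3,(225,275,412,465),'mug'); rect(.02,.3,(200,228,412,435),'salt'); rect(.02,.3,(150,192,160,203),'bottle')
c=calibration('top');print(c['fx'])
E
```

```text
orange 233 248 217 223 66
[0.49599615 0.29343555 0.08126774] [0.48495127 0.27303839 0.07332561] [0.50628971 0.31752267 0.09532353]
((0.49556177854537964, 0.2947889566421509), (0.04471620172262192, 0.015595870092511177), 79.82575988769531)
plane [-0.57134814  0.08628323  0.81615961] [0.55830892 0.28639948 0.11373767] 535 yaw -8.587739911854156 tilt 35.29781678131656
extr ((0.563117504119873, 0.2844797372817993), (0.21782900393009186, 0.21489442884922028), 80.89644622802734) 5595 z [0.048 0.114 0.161]
extrtop ((0.6323217749595642, 0.27384376525878906), (0.215754434466362, 0.07272713631391525), 81.50840759277344) 1747 z [0.146 0.157 0.162]
trayrim ((0.5196241140365601, -0.05103813111782074), (0.3434961438179016, 0.2115071415901184), 4.309384822845459) 921 z [0.017 0.025 0.032]
mug ((0.40798619389533997, -0.3078211843967438), (0.10039709508419037, 0.08465766161680222), 88.94769287109375) 515 z [0.022 0.069 0.098]
salt ((0.5251046419143677, -0.2594772279262543), (0.03853936865925789, 0.039140019565820694), 89.99246215820312) 201 z [0.024 0.077 0.091]
bottle ((0.6376798152923584, 0.47291234135627747), (0.03942987695336342, 0.07763516902923584), 46.25623321533203) 704 z [0.026 0.14  0.221]
433.89424855344583
```

View pics/crop1.png

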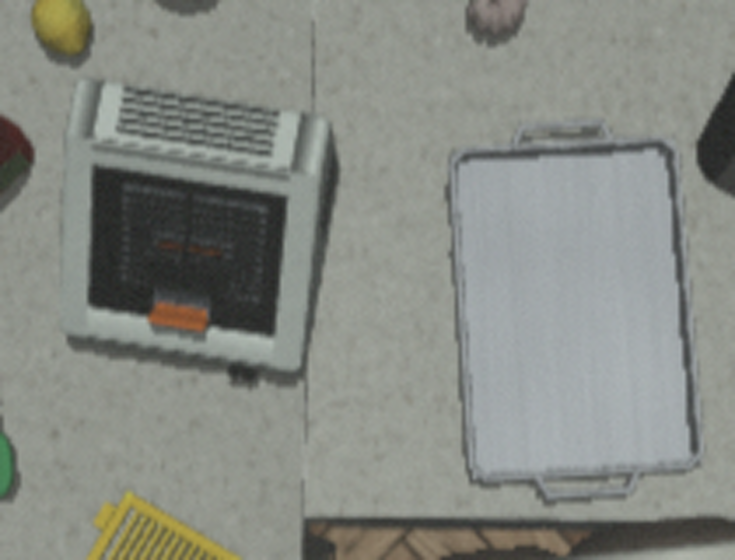

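Call:
send_rows --pt "1 0.33 0 -0.15 0.09" --pt "1 0.33 0 -0.15 0.09" --pt "1 0.33 0 -0.15 0.09" --pt "1 0.33 0 -0.1 0.03" --pt "1 0 -0.48 0 0" --pt "1 0 -0.48 0 0" --pt "1 0 -0.48 0 0" --pt "1 0 -0.48 0 0" --pt "1 0 -0.48 0 0" --pt "1 0 -0.48 0 0" --pt "1 0 -0.48 0 0" --pt "1 0 -0.48 0 0" --pt "1 0 -0.48 0 0" --pt "1 0 -0.48 0 0"

```text
time_s: 1.5
eef_pos: [0.3825, -0.055, 0.2861]
tcp_rot: [-3.133, 0.237, -0.0]
wrist_force: [0.9, 0.2, -0.4]
opening: 1.003
grasp_force: 0.0
```

```bash
cat >> h.py <<'E'
def go(t):
    s=get_state(); M=R.from_rotvec(s['tcp_rot']).as_matrix(); print('t',s['time_s'],'pos',np.round(s['eef_pos'],4),'yaw',np.degrees(np.arctan2(M[1,0],M[0,0])).round(2),'tilt',M[:,2].round(3),'tool delta (x100mm)',np.round(M.T@(np.array(t)-s['eef_pos'])*10,3),'F',np.round(s['wrist_force'],1),'op',s['opening'].round(3),'gf',s['grasp_force'].round(1))
E
python3 -c "
from h import *
go([.43,.302,.25])"
```

```text
Traceback (most recent call last):
  File "h.py", line 13, in go
    s=get_state(); M=R.from_rotvec(s['tcp_rot']).as_matrix(); print('t',s['time_s'],'pos',np.round(s['eef_pos'],4),'yaw',np.degrees(np.arctan2(M[1,0],M[0,0])).round(2),'tilt',M[:,2].round(3),'tool delta (x100mm)',np.round(M.T@(np.array(t)-s['eef_pos'])*10,3),'F',np.round(s['wrist_force'],1),'op',s['opening'].round(3),'gf',s['grasp_force'].round(1))
                                                                                                                                                                                                                                                                                                         ^^^^^^^^^^^^^^^^^^
AttributeError: 'float' object has no attribute 'round'
```

Call:
send_rows --pt "1 0 -0.45 0 0" --pt "1 0 -0.45 0 0" --pt "1 0 -0.45 0 0" --pt "1 0 -0.45 0 0" --pt "1 0 -0.45 0 0" --pt "1 0 -0.45 0.1 0" --pt "1 0 -0.45 0.1 0" --pt "1 0 -0.45 0.15 0" --pt "1 0 0 0 0"

```text
time_s: 2.4
eef_pos: [0.4348, 0.3025, 0.2474]
tcp_rot: [3.132, -0.228, -0.01]
wrist_force: [-0.2, -0.1, -1.1]
opening: 0.994
grasp_force: 0.0
```

```bash
sed -i "s/s\['opening'\].round(3)/round(float(s['opening']),3)/; s/s\['grasp_force'\].round(1)/round(float(s['grasp_force']),1)/" h.py
python3 - <<'E'
from h import *
go([.43,.302,.25])
im,W=cloud('wrist'); cv2.imwrite('pics/w1.png',im); np.savez('w1.npz',im=im,W=W)
E
```

```text
t 2.4 pos [0.4348 0.3025 0.2474] yaw -8.33 tilt [-0.006 -0.001 -1.   ] tool delta (x100mm) [-0.047  0.012 -0.025] F [-0.2 -0.1 -1.1] op 0.994 gf 0.0
```

View pics/w1.png

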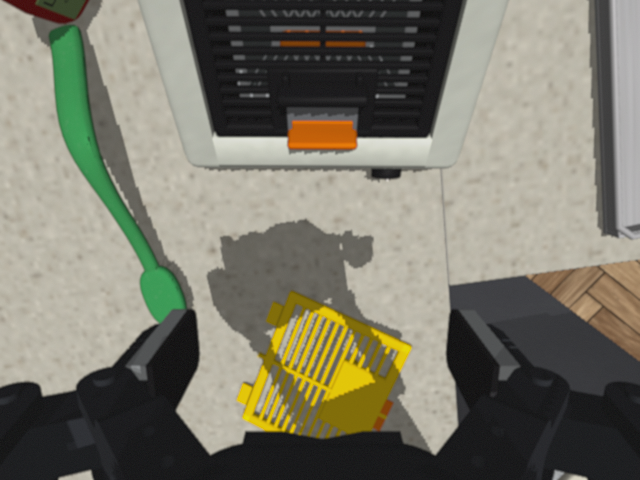

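The wrist view confirms the choice: orange tab at (322,133), black grip bar above it at (325,95), the yellow decoy grille at (330,370) left alone.

```bash
cat >> h.py <<'E'
yaw=np.radians(-8.6); t35=np.radians(35)
ex=np.array([np.cos(yaw),np.sin(yaw),0]); ey=np.array([-np.sin(yaw),np.cos(yaw),0]); ez=np.array([0,0,1.])
C=np.array([.5459,.2871,.105])
A=np.stack([np.cos(t35)*ex+np.sin(t35)*ez, ey, -np.sin(t35)*ex+np.cos(t35)*ez])  # rows
toI=lambda W:(W-C)@A.T
toW=lambda p:C+np.array(p)@A
E
python3 - <<'E'
from h import *
z=np.load('w1.npz'); im,W=z['im'],z['W']; hsv=cv2.cvtColor(im,cv2.COLOR_BGR2HSV); I=toI(W)*1000
f=lambda k,n:print(n,k.sum(),'x',np.nanpercentile(I[k][:,0],[1,50,99]).round(1),'y',np.nanpercentile(I[k][:,1],[1,50,99]).round(1),'z',np.nanpercentile(I[k][:,2],[1,50,99]).round(1))
o=(hsv[...,0]<20)&(hsv[...,1]>150)&(hsv[...,2]>120); o[:110]=0;o[160:]=0; f(o,'tab')
k=np.zeros_like(o); k[60:110,268:380]=1; k&=I[...,2]>14; f(k,'bar?')
k=np.zeros_like(o); k[20:134,216:440]=1; k&=(hsv[...,2]<60)&(abs(I[...,2])<6); f(k,'panel')
k=np.zeros_like(o); k[145:158,220:420]=1; f(k,'whiteface'); 
g=I[k]; A_=np.c_[g[:,:2],np.ones(len(g))]; print(np.linalg.lstsq(A_,g[:,2],rcond=None)[0])
k=np.zeros_like(o); k[5:120,165:520]=1; k&=(hsv[...,2]>110)&(abs(I[...,2])<8)
for r in (10,40,80,110): 
    print(r,I[r,170:520:10][:, 1:].round(0)[np.abs(I[r,170:520:10,2])<8][[0,-1]].tolist())
print('yaw: left/right dark edge y by row',[ (I[r,np.nonzero(hsv[r,150:500,2]<60)[0][[0,-1]]+150][:,:2].round(1)).tolist() for r in (20,60,100,125)])
E
```

```text
tab 1838 x [-58.9 -55.4 -49. ] y [-24.   -0.6  22.8] z [-0.5  8.  19.5]
bar? 1223 x [-26.3 -21.3 -18.8] y [-29.2   0.1  28.2] z [14.2 18.5 20.4]
panel 15224 x [-60.4 -13.5  18.5] y [-77.6  -6.3  72.3] z [-5.8 -2.6  4.2]
whiteface 2600 x [-84.  -77.5 -56.3] y [-74.4   1.4  76.9] z [-2.9 -1.4 19.5]
 ** On entry to DLASCL parameter number  4 had an illegal value
 ** On entry to DLASCL parameter number  4 had an illegal valueTraceback (most recent call last):
  File "<stdin>", line 8, in <module>
    x, resids, rank, s = _umath_linalg.lstsq(a, b, rcond,
                         ~~~~~~~~~~~~~~~~~~~^^^^^^^^^^^^^
                                             signature=signature)
                                             ^^^^^^^^^^^^^^^^^^^^
    raise LinAlgError("SVD did not converge in Linear Least Squares")
numpy.linalg.LinAlgError: SVD did not converge in Linear Least Squares
```

Call:
send_rows --pt "1 0.29 0 0.3 0" --pt "1 0.29 0 0.3 0" --pt "1 0 0 0.4 0" --pt "1 0 0 0.3 0" --pt "1 0 0 0 0"

```text
time_s: 2.95
eef_pos: [0.4908, 0.2879, 0.1167]
tcp_rot: [3.128, -0.238, -0.014]
wrist_force: [-0.2, -0.1, -0.8]
opening: 0.999
grasp_force: 0.0
```

```bash
python3 -c "
from h import *
go([.4925,.2947,.072])"
```

```text
t 2.95 pos [0.4908 0.2879 0.1167] yaw -8.71 tilt [-0.009 -0.003 -1.   ] tool delta (x100mm) [ 0.01  -0.072  0.447] F [-0.2 -0.1 -0.8] op 0.999 gf 0.0
```

Call:
send_rows --pt "1 0.01 -0.07 0.2 0" --pt "1 0 0 0.24 0" --pt "1 0 0 0 0"

```text
time_s: 3.25
eef_pos: [0.495, 0.2961, 0.0765]
tcp_rot: [3.131, -0.237, -0.005]
wrist_force: [-0.5, -0.6, -0.7]
opening: 1.005
grasp_force: 0.0
```

```bash
python3 -c "
from h import *
go([.4925,.2947,.072])"
```

```text
t 3.25 pos [0.495  0.2961 0.0765] yaw -8.64 tilt [-0.003 -0.001 -1.   ] tool delta (x100mm) [-0.022  0.018  0.045] F [-0.5 -0.6 -0.7] op 1.005 gf 0.0
```

Close on the tab's two ends (y direction), which leaves the grille free to pivot between the pads.

Call:
send_rows --pt "1 -0.02 0.015 0.04 0" --pt "0.4 0 0 0 0" --pt "0.4 0 0 0 0" --pt "0.4 0 0 0 0" --pt "0.4 0 0 0 0"

```text
time_s: 3.75
eef_pos: [0.4948, 0.2956, 0.0753]
tcp_rot: [3.132, -0.235, 0.002]
wrist_force: [-2.3, -3.2, 7.5]
opening: 0.555
grasp_force: 60.3
```

```bash
python3 - <<'E'
from h import *
go([.4925,.2947,.072])
im,W=cloud('wrist'); cv2.imwrite('pics/w2.png',im)
E
```

```text
t 3.75 pos [0.4948 0.2956 0.0753] yaw -8.58 tilt [ 0.001 -0.001 -1.   ] tool delta (x100mm) [-0.021  0.012  0.033] F [-2.3 -3.2  7.5] op 0.555 gf 60.3
```

View pics/w2.png

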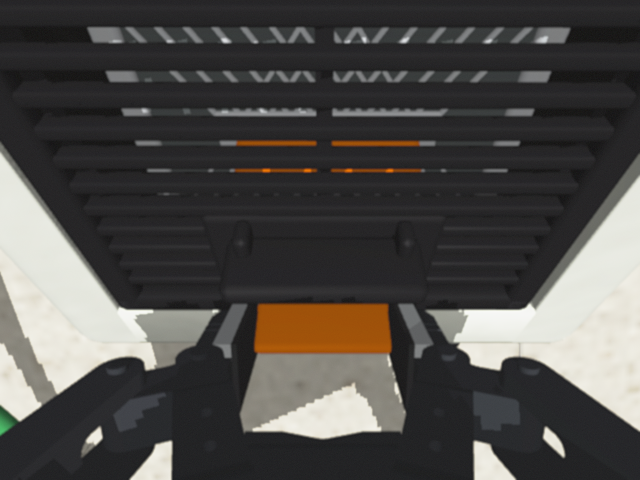

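The pads hold the tab's ends (orange plate between (255,305) and (390,352)). Now pull it up the slope.

Call:
send_rows --pt "0.4 0.025 0 -0.017 0" --pt "0.4 0.03 0 -0.021 0" --pt "0.4 0.03 0 -0.021 0" --pt "0.4 0 0 0 0" --pt "0.4 0 0 0 0"

```text
time_s: 4.3
eef_pos: [0.4994, 0.2948, 0.0787]
tcp_rot: [3.132, -0.235, -0.01]
wrist_force: [-9.4, 0.9, 3.3]
opening: 0.557
grasp_force: 61.3
```

```bash
python3 - <<'E'
from h import *
go([.4925,.2947,.072])
im,W=cloud('wrist'); cv2.imwrite('pics/w3.png',im)
hsv=cv2.cvtColor(im,cv2.COLOR_BGR2HSV); o=(hsv[...,0]<20)&(hsv[...,1]>150)&(hsv[...,2]>120); o[:250]=0
I=toI(W)[o]*1000; print(np.nanpercentile(I,[1,50,99],axis=0).round(1))
k=np.zeros_like(o);k[225:300,260:380]=1; I=toI(W)[k&~o]*1000; print(np.nanpercentile(I,[1,50,99],axis=0).round(1))
E
```

```text
t 4.3 pos [0.4994 0.2948 0.0787] yaw -8.58 tilt [-0.007 -0.001 -1.   ] tool delta (x100mm) [-0.068  0.011  0.068] F [-9.4  0.9  3.3] op 0.557 gf 61.3
[[-52.4 -22.1   5.4]
 [-49.7   1.2  12.9]
 [-48.3  24.2  18.9]]
[[-20.5 -16.1  -3.3]
 [-19.    1.8   3.9]
 [ -9.6  20.   16.9]]
```

Call:
send_rows --pt "0.4 0.025 0 -0.017 0" --pt "0.4 0.025 0 -0.017 0" --pt "0.4 0 0 0 0" --pt "0.4 0 0 0 0"

```text
time_s: 4.75
eef_pos: [0.5035, 0.2942, 0.0816]
tcp_rot: [3.132, -0.235, -0.013]
wrist_force: [-9.5, 1.1, 2.3]
opening: 0.555
grasp_force: 62.1
```

```bash
python3 - <<'E'
from h import *
go([.4925,.2947,.072])
im,W=cloud('wrist')
hsv=cv2.cvtColor(im,cv2.COLOR_BGR2HSV); o=(hsv[...,0]<20)&(hsv[...,1]>150)&(hsv[...,2]>120); o[:250]=0
I=toI(W)[o]*1000; print(np.nanpercentile(I,[1,50,99],axis=0).round(1))
E
```

```text
t 4.75 pos [0.5035 0.2942 0.0816] yaw -8.59 tilt [-0.009 -0.001 -1.   ] tool delta (x100mm) [-0.108  0.011  0.097] F [-9.5  1.1  2.3] op 0.555 gf 62.1
[[-47.4 -22.    7. ]
 [-44.7   1.3  13.8]
 [-43.1  24.2  18.9]]
```

Call:
send_rows --pt "0.4 -0.015 0 -0.045 0" --pt "0.4 -0.02 0 -0.045 0" --pt "0.4 -0.02 0 -0.047 0" --pt "0.4 -0.015 0 -0.047 0" --pt "0.4 -0.015 0 -0.048 0" --pt "0.4 -0.012 0 -0.048 0" --pt "0.4 0 0 0 0"

```text
time_s: 5.5
eef_pos: [0.4946, 0.295, 0.1093]
tcp_rot: [3.131, -0.237, -0.011]
wrist_force: [-5.4, 0.3, -5.0]
opening: 0.551
grasp_force: 62.3
```

```bash
python3 - <<'E'
from h import *
go([.4925,.2947,.072])
im,W=cloud('side'); cv2.imwrite('pics/s2.png',cv2.resize(im[160:270,270:400],None,fx=4,fy=4,interpolation=cv2.INTER_CUBIC))
im,W=cloud('wrist'); cv2.imwrite('pics/w4.png',im); np.savez('w4.npz',im=im,W=W)
E
```

```text
t 5.5 pos [0.4946 0.295  0.1093] yaw -8.65 tilt [-0.007 -0.001 -1.   ] tool delta (x100mm) [-0.018  0.005  0.373] F [-5.4  0.3 -5. ] op 0.551 gf 62.3
```

View pics/s2.png

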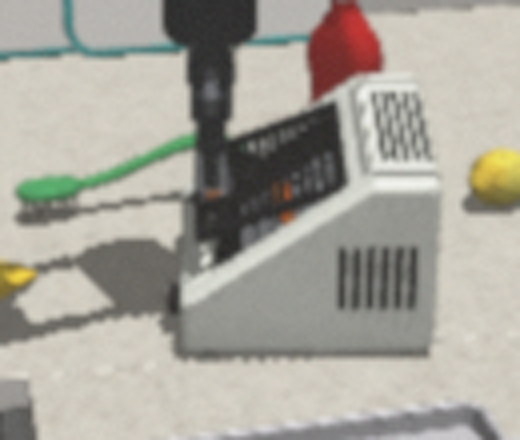

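The side crop shows the grille swung up about its top edge, the pads on the orange tab at (212,195). Continue towards level.

Call:
send_rows --pt "0.4 -0.01 0 -0.055 0" --pt "0.4 -0.008 0 -0.055 0" --pt "0.4 -0.006 0 -0.055 0" --pt "0.4 -0.003 0 -0.055 0" --pt "0.4 0 0 -0.055 0" --pt "0.4 0 0 -0.05 0" --pt "0.4 0.003 0 -0.04 0" --pt "0.4 0 0 0 0"

```text
time_s: 6.4
eef_pos: [0.4947, 0.2955, 0.1473]
tcp_rot: [3.132, -0.237, -0.002]
wrist_force: [-4.8, -0.3, -2.7]
opening: 0.547
grasp_force: 61.8
```

```bash
cat >> h.py <<'E'
def panel(Wn,box):
    Q=Wn[box[0]:box[1],box[2]:box[3]].reshape(-1,3); Q=Q[~np.isnan(Q[:,0])]
    Q=Q[np.random.default_rng(0).permutation(len(Q))[:3000]]; rng=np.random.default_rng(1); best=0
    for _ in range(300):
        a,b,c=Q[rng.choice(len(Q),3,replace=False)]; n=np.cross(b-a,c-a); n/=np.linalg.norm(n)+1e-12; k=abs((Q-a)@n)<.0015
        if k.sum()>best: best=k.sum(); B=k
    P=Q[B]; n=np.linalg.svd(P-P.mean(0))[2][2]; n*=np.sign(n[2])
    print('plane n in (ex,ey,z)',np.round([n@ex,n@ey,n[2]],3),'tilt',np.degrees(np.arccos(n[2])).round(1),'mean',P.mean(0).round(4),best/len(Q)); return n,P
E
python3 - <<'E'
from h import *
go([.4925,.2947,.072])
im,W=cloud('wrist'); cv2.imwrite('pics/w5.png',im); np.savez('w5.npz',im=im,W=W)
panel(np.load('w4.npz')['W'],(0,290,120,520)); panel(W,(0,290,120,520))
E
```

```text
t 6.4 pos [0.4947 0.2955 0.1473] yaw -8.67 tilt [-0.001 -0.    -1.   ] tool delta (x100mm) [-0.02   0.011  0.753] F [-4.8 -0.3 -2.7] op 0.547 gf 61.8
plane n in (ex,ey,z) [-0.364 -0.001  0.932] tilt 21.3 mean [0.5553 0.2871 0.1236] 0.462
plane n in (ex,ey,z) [-0.045 -0.003  0.999] tilt 2.6 mean [0.5604 0.2866 0.1412] 0.5013333333333333
```

View pics/w5.png

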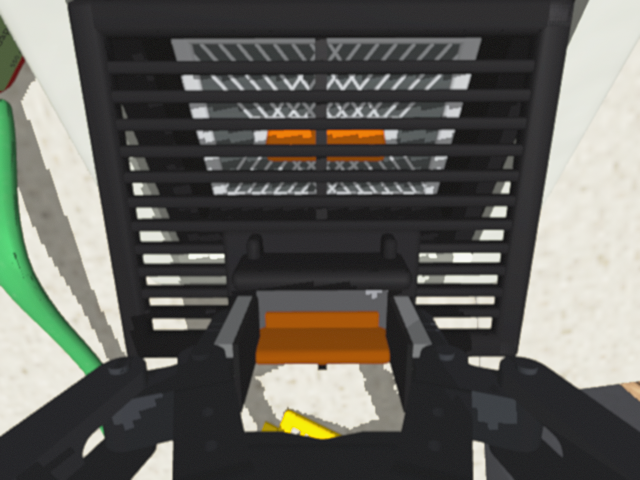

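Call:
send_rows --pt "0.4 -0.05 0 0.002 0" --pt "0.4 -0.08 0 0.004 0" --pt "0.4 -0.08 0 0.004 0" --pt "0.4 -0.1 0 0.004 0" --pt "0.4 -0.1 0 0 0" --pt "0.4 -0.1 0 0 0" --pt "0.4 0 0 0 0"

```text
time_s: 7.15
eef_pos: [0.4434, 0.3039, 0.1457]
tcp_rot: [-3.133, 0.234, 0.001]
wrist_force: [0.4, 0.6, -1.9]
opening: 0.544
grasp_force: 61.8
```

```bash
python3 - <<'E'
from h import *
go([.4925,.2947,.072])
im,W=cloud('wrist'); cv2.imwrite('pics/w6.png',im); np.savez('w6.npz',im=im,W=W)
n,P=panel(W,(0,290,120,520)); print(((P-C)@ex).max(), W[10,320],W[345,500])
E
```

```text
t 7.15 pos [0.4434 0.3039 0.1457] yaw -8.53 tilt [-0.  0. -1.] tool delta (x100mm) [0.5   0.018 0.737] F [ 0.4  0.6 -1.9] op 0.544 gf 61.8
plane n in (ex,ey,z) [-0.192 -0.006  0.981] tilt 11.1 mean [0.5037 0.2983 0.1501] 0.43333333333333335
-0.0006791717978361627 [0.54352943 0.28996952 0.15554769] [ 0.11054737  0.04770412 -0.35099545]
```

View pics/w6.png

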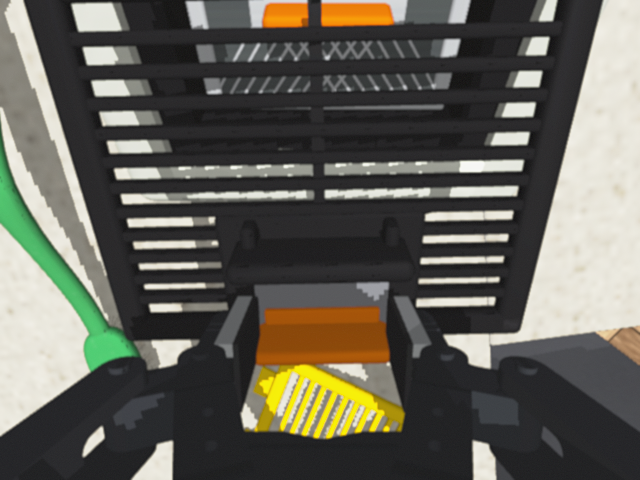

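Call:
send_rows --pt "0.4 0 0 -0.2 0" --pt "0.4 0 0.1 -0.3 0" --pt "0.4 0.06 0.2 -0.15 0" --pt "0.4 0.13 0.35 0 0" --pt "0.4 0.15 0.4 0 0" --pt "0.4 0.15 0.4 0 0" --pt "0.4 0.15 0.4 0 0" --pt "0.4 0.15 0.4 0 0" --pt "0.4 0.15 0.4 0 0" --pt "0.4 0.15 0.35 0 0" --pt "0.4 0.12 0.25 0 -0.05" --pt "0.4 0.07 0.14 0 -0.05" --pt "0.4 0 0 0 -0.043" --pt "0.4 0 0 0 0" --pt "0.4 0 0 0 0"

```text
time_s: 8.7
eef_pos: [0.5219, -0.0506, 0.2107]
tcp_rot: [3.139, 0.114, 0.0]
wrist_force: [0.5, 0.5, -1.6]
opening: 0.541
grasp_force: 62.0
```

```bash
python3 - <<'E'
from h import *
go([.5226,-.051,.15])
im,W=cloud('wrist'); np.savez('w7.npz',im=im,W=W)
cv2.imwrite('pics/w7.png',im)
n,P=panel(W,(0,290,120,520)); print(P.min(0),P.max(0))
E
```

```text
t 8.7 pos [ 0.5219 -0.0506  0.2107] yaw 4.16 tilt [ 0. -0. -1.] tool delta (x100mm) [0.006 0.004 0.607] F [ 0.5  0.5 -1.6] op 0.541 gf 62.0
plane n in (ex,ey,z) [-0.188 -0.051  0.981] tilt 11.2 mean [ 0.5816 -0.0446  0.2154] 0.42133333333333334
[ 0.52782297 -0.12332206  0.20355534] [0.62412869 0.0249485  0.22372126]
```

View pics/w7.png

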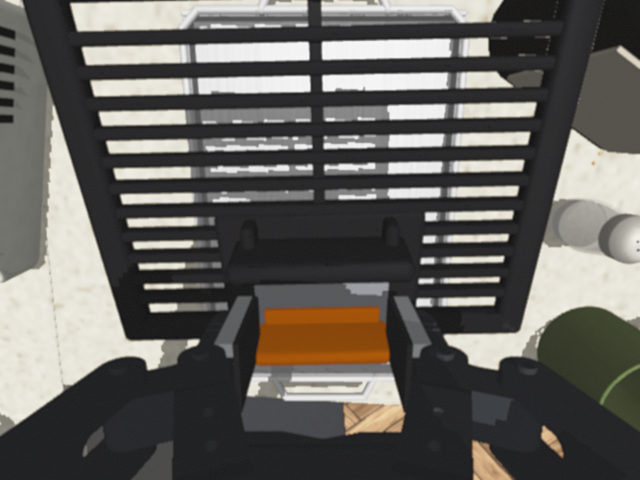

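Call:
send_rows --pt "0.4 0 0 0.25 0" --pt "0.4 0 0 0.4 0" --pt "0.4 0 0 0.4 0" --pt "0.4 0 0 0.35 0" --pt "0.4 0 0 0.2 0" --pt "0.4 0 0 0.1 0" --pt "0.4 0 0 0.06 0" --pt "0.4 0 0 0.04 0" --pt "0.4 0 0 0.03 0" --pt "0.4 0 0 0 0"

```text
time_s: 9.75
eef_pos: [0.5223, -0.0507, 0.0283]
tcp_rot: [3.139, 0.116, 0.002]
wrist_force: [0.2, -0.1, -1.9]
opening: 0.542
grasp_force: 62.1
```

```bash
python3 -c "
from h import *
go([.5226,-.051,.020])"
```

```text
t 9.75 pos [ 0.5223 -0.0507  0.0283] yaw 4.25 tilt [ 0.001 -0.    -1.   ] tool delta (x100mm) [0.002 0.003 0.083] F [ 0.2 -0.1 -1.9] op 0.542 gf 62.1
```

Call:
send_rows --pt "0.4 0 0 0.04 0" --pt "0.4 0 0 0.03 0" --pt "0.4 0 0 0.02 0" --pt "0.4 0 0 0.02 0" --pt "0.4 0 0 0 0"

```text
time_s: 10.25
eef_pos: [0.525, -0.0506, 0.0194]
tcp_rot: [3.139, 0.116, 0.01]
wrist_force: [0.9, 3.3, 10.5]
opening: 0.543
grasp_force: 64.2
```

```bash
python3 -c "
from h import *
go([.5226,-.051,.018])
im,W=cloud('wrist'); panel(W,(0,290,120,520))"
```

```text
t 10.25 pos [ 0.525  -0.0506  0.0194] yaw 4.22 tilt [ 0.006 -0.    -1.   ] tool delta (x100mm) [-0.024  0.002  0.014] F [ 0.9  3.3 10.5] op 0.543 gf 64.2
plane n in (ex,ey,z) [-0.079 -0.022  0.997] tilt 4.7 mean [ 0.5871 -0.0448  0.017 ] 0.4483333333333333
```

Call:
send_rows --pt "0.4 0 0 0.02 0" --pt "0.4 0 0 0.02 0" --pt "0.4 0 0 0 0"

```text
time_s: 10.6
eef_pos: [0.5269, -0.0507, 0.0176]
tcp_rot: [3.139, 0.115, 0.015]
wrist_force: [1.2, 6.5, 22.1]
opening: 0.547
grasp_force: 66.9
```

```bash
python3 -c "
from h import *
go([.5226,-.051,.018])
im,W=cloud('wrist'); panel(W,(0,290,120,520))"
```

```text
t 10.6 pos [ 0.5269 -0.0507  0.0176] yaw 4.21 tilt [ 0.01 -0.   -1.  ] tool delta (x100mm) [-0.043 -0.    -0.005] F [ 1.2  6.5 22.1] op 0.547 gf 66.9
plane n in (ex,ey,z) [0.006 0.002 1.   ] tilt 0.3 mean [ 0.5887 -0.0449  0.01  ] 0.4563333333333333
```

Call:
send_rows --pt "0.65 0 0 -0.02 0" --pt "0.8 0 0 0 0" --pt "0.8 0 0 0 0" --pt "0.8 0 0 -0.1 0" --pt "0.8 0 0 -0.3 0" --pt "0.8 -0.2 0 -0.4 0" --pt "1 -0.3 0 -0.4 0" --pt "1 0 0 -0.4 0" --pt "1 0 0 -0.3 0" --pt "1 0 0 0 0"

```text
time_s: 11.65
eef_pos: [0.4746, -0.0555, 0.2103]
tcp_rot: [3.135, 0.116, 0.015]
wrist_force: [0.2, 1.0, 0.3]
opening: 0.999
grasp_force: 0.0
```

```bash
python3 - <<'E'
from h import *
go([.51,.292,.22])
im,W=cloud('top'); np.savez('top2.npz',im=im,W=W)
im,W=cloud('wrist'); cv2.imwrite('pics/w8.png',im); np.savez('w8.npz',im=im,W=W)
ty=np.radians(4.3); tx=np.array([np.cos(ty),np.sin(ty),0]); tyv=np.array([-np.sin(ty),np.cos(ty),0]); T=np.array([.5196,-.051,0])
hsv=cv2.cvtColor(im,cv2.COLOR_BGR2HSV); L=np.stack([(W-T)@tx,(W-T)@tyv,W[...,2]],-1)*1000
k=(hsv[...,2]<70)&(L[...,2]>5)&(L[...,2]<16)&(abs(L[...,0])<140)&(abs(L[...,1])<95); print(np.nanpercentile(L[k],[.5,50,99.5],axis=0).round(1))
o=(hsv[...,0]<20)&(hsv[...,1]>150)&(hsv[...,2]>100)&(abs(L[...,0])<140)&(abs(L[...,1])<95); print('tab',np.nanpercentile(L[o],[.5,50,99.5],axis=0).round(1))
E
```

```text
t 11.65 pos [ 0.4746 -0.0555  0.2103] yaw 4.23 tilt [ 0.01  -0.004 -1.   ] tool delta (x100mm) [ 0.611 -3.438 -0.106] F [0.2 1.  0.3] op 0.999 gf 0.0
[[ -8.5 -77.1   6.2]
 [ 56.9   1.9  10. ]
 [112.   79.4  12.5]]
tab [[-15.5 -23.8   4.5]
 [ -0.8  -0.4  14.7]
 [  7.3  24.4  32.4]]
```

View pics/w8.png

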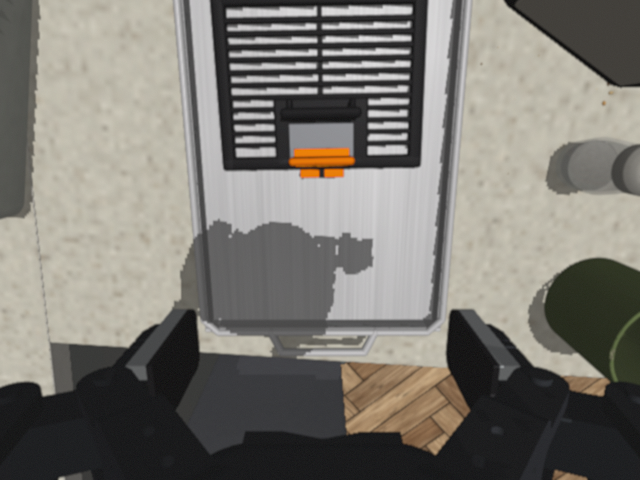

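Grille lies flat in the tray (lower edge at row 165, nose at (322,172)); room remains in the near half. Now the filter.

Call:
send_rows --pt "1 0.05 -0.2 -0.05 0.05" --pt "1 0.09 -0.4 -0.05 0.05" --pt "1 0.05 -0.45 -0.05 0.043" --pt "1 0.02 -0.45 -0.05 0" --pt "1 0.02 -0.45 0 0" --pt "1 0.02 -0.45 0 0" --pt "1 0 -0.45 0 0" --pt "1 0 -0.35 0 0" --pt "1 0 -0.2 0 0" --pt "1 0 0 0 0"

```text
time_s: 12.75
eef_pos: [0.5331, 0.2838, 0.2221]
tcp_rot: [3.132, -0.231, -0.006]
wrist_force: [-0.0, -0.3, 0.7]
opening: 1.008
grasp_force: 0.0
```

```bash
python3 - <<'E'
from h import *
go([.53,.289,.24])
im,W=cloud('wrist'); cv2.imwrite('pics/w9.png',im); np.savez('w9.npz',im=im,W=W)
hsv=cv2.cvtColor(im,cv2.COLOR_BGR2HSV); I=toI(W)*1000
o=(hsv[...,0]<20)&(hsv[...,1]>150)&(hsv[...,2]>100)&(abs(I[...,0])<50)&(abs(I[...,1])<60); v,u=np.nonzero(o); print(u.min(),u.max(),v.min(),v.max(),np.nanpercentile(I[o],[1,50,99],axis=0).round(1))
E
```

```text
t 12.75 pos [0.5331 0.2838 0.2221] yaw -8.43 tilt [-0.004 -0.001 -1.   ] tool delta (x100mm) [-0.039 -0.046 -0.179] F [-0.  -0.3  0.7] op 1.008 gf 0.0
274 358 187 211 [[ -5.  -27.2 -27.1]
 [  1.6  -0.5 -15.4]
 [  3.1  26.  -10.9]]
```

```bash
python3 -c "
from h import *
go([.5537,.2853,.085])"
```

```text
t 12.8 pos [0.5333 0.2823 0.2223] yaw -8.5 tilt [-0.004 -0.002 -1.   ] tool delta (x100mm) [ 0.202 -0.063  1.373] F [0.2 0.3 0.7] op 0.999 gf 0.0
```

Call:
send_rows --pt "0.85 0.2 -0.05 0.2 0" --pt "0.85 0 0 0.4 0" --pt "0.85 0 0 0.3 0" --pt "0.85 0 0 0.1 0" --pt "0.85 0 0 0 0"

```text
time_s: 13.3
eef_pos: [0.5535, 0.2823, 0.1225]
tcp_rot: [3.131, -0.238, -0.007]
wrist_force: [0.3, 0.5, 0.2]
opening: 0.853
grasp_force: 0.0
```

```bash
python3 -c "
from h import *
go([.5537,.2853,.085])"
```

```text
t 13.3 pos [0.5535 0.2823 0.1225] yaw -8.69 tilt [-0.005 -0.002 -1.   ] tool delta (x100mm) [-0.001 -0.031  0.375] F [0.3 0.5 0.2] op 0.853 gf 0.0
```

Call:
send_rows --pt "0.85 0 -0.03 0.15 0" --pt "0.85 0 0 0.12 0" --pt "0.85 0 0 0.1 0" --pt "0.85 0 0 0 0" --pt "0.4 0 0 0 0" --pt "0.4 0 0 0 0" --pt "0.4 0 0 0 0"

```text
time_s: 14.0
eef_pos: [0.5557, 0.2864, 0.089]
tcp_rot: [3.132, -0.236, 0.001]
wrist_force: [-3.1, -3.4, 5.5]
opening: 0.607
grasp_force: 61.4
```

```bash
python3 -c "
from h import *
go([.5537,.2853,.085])"
```

```text
t 14.0 pos [0.5557 0.2864 0.089 ] yaw -8.6 tilt [ 0.    -0.001 -1.   ] tool delta (x100mm) [-0.018  0.014  0.04 ] F [-3.1 -3.4  5.5] op 0.607 gf 61.4
```

Call:
send_rows --pt "0.4 -0.029 0 -0.041 0" --pt "0.4 -0.046 0 -0.066 0" --pt "0.4 -0.057 0 -0.082 0" --pt "0.4 -0.057 0 -0.082 0" --pt "0.4 -0.057 0 -0.082 0" --pt "0.4 -0.057 0 -0.082 0" --pt "0.4 -0.057 0 -0.082 0" --pt "0.4 -0.057 0 -0.082 0" --pt "0.4 -0.057 0 -0.082 0" --pt "0.4 0 0 -0.1 0" --pt "0.4 0 0 0 0"

```text
time_s: 15.1
eef_pos: [0.5097, 0.2943, 0.168]
tcp_rot: [-3.131, 0.236, -0.005]
wrist_force: [0.2, -0.5, -2.3]
opening: 0.606
grasp_force: 63.1
```

```bash
python3 - <<'E'
from h import *
ty=np.radians(4.3); tx=np.array([np.cos(ty),np.sin(ty),0])
go(np.array([.5196,-.051,.2])+tx*-.106)
im,W=cloud('wrist'); cv2.imwrite('pics/w10.png',im); n,P=panel(W,(0,330,120,520))
E
```

```text
t 15.1 pos [0.5097 0.2943 0.168 ] yaw -8.61 tilt [ 0.004  0.001 -1.   ] tool delta (x100mm) [-0.417  3.636 -0.328] F [ 0.2 -0.5 -2.3] op 0.606 gf 63.1
plane n in (ex,ey,z) [-0.539 -0.006  0.842] tilt 32.6 mean [0.5363 0.2938 0.1695] 0.22933333333333333
```

View pics/w10.png

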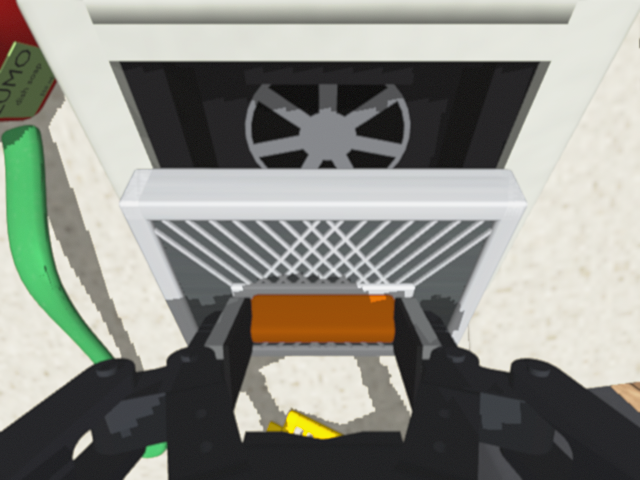

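The filter is out of the bay, held by its orange bar (250–395, 295–340). Carry it over the near half of the tray.

Call:
send_rows --pt "0.4 0 0.1 -0.2 0" --pt "0.4 0 0.2 -0.3 0" --pt "0.4 -0.05 0.35 0 0" --pt "0.4 -0.05 0.43 0 0" --pt "0.4 -0.06 0.43 0 0" --pt "0.4 -0.06 0.43 0 0" --pt "0.4 -0.06 0.43 0 0" --pt "0.4 -0.06 0.43 0 0" --pt "0.4 -0.06 0.4 0 0" --pt "0.4 -0.02 0.28 0 0" --pt "0.4 0 0.14 0 -0.05" --pt "0.4 0 0.02 0 -0.05" --pt "0.4 0 0 0 -0.043" --pt "0.4 0 0 0 0" --pt "0.4 0 0 0 0"

```text
time_s: 16.65
eef_pos: [0.4126, -0.0598, 0.2156]
tcp_rot: [-3.139, -0.114, 0.001]
wrist_force: [-0.4, 1.2, -3.1]
opening: 0.601
grasp_force: 63.4
```

```bash
python3 - <<'E'
from h import *
ty=np.radians(4.3); tx=np.array([np.cos(ty),np.sin(ty),0])
go(np.array([.5196,-.051,.06])+tx*-.106)
im,W=cloud('wrist'); n,P=panel(W,(0,330,120,520))
E
```

```text
t 16.65 pos [ 0.4126 -0.0598  0.2156] yaw 4.15 tilt [-0.  0. -1.] tool delta (x100mm) [ 0.014 -0.007  1.556] F [-0.4  1.2 -3.1] op 0.601 gf 63.4
plane n in (ex,ey,z) [-0.542 -0.133  0.83 ] tilt 33.9 mean [ 0.4413 -0.0568  0.2187] 0.22166666666666668
```

Call:
send_rows --pt "0.4 0.03 0 0.3 0" --pt "0.4 0.04 0 0.4 0" --pt "0.4 0 0 0.4 0" --pt "0.4 0 0 0.25 0" --pt "0.4 0 0 0.12 0" --pt "0.4 0 0 0.05 0" --pt "0.4 0 0 0 0" --pt "0.4 0 0 0 0"

```text
time_s: 17.5
eef_pos: [0.421, -0.0598, 0.0653]
tcp_rot: [3.138, 0.116, 0.004]
wrist_force: [-0.6, -0.1, -2.9]
opening: 0.602
grasp_force: 63.4
```

```bash
python3 - <<'E'
from h import *
ty=np.radians(4.3); tx=np.array([np.cos(ty),np.sin(ty),0])
go(np.array([.5196,-.051,.055])+tx*-.1)
E
```

```text
t 17.5 pos [ 0.421  -0.0598  0.0653] yaw 4.25 tilt [ 0.003 -0.001 -1.   ] tool delta (x100mm) [-0.01  -0.014  0.103] F [-0.6 -0.1 -2.9] op 0.602 gf 63.4
```

Call:
send_rows --pt "0.4 0 0 0.06 0" --pt "0.4 0 0 0.05 0" --pt "0.4 0.04 0 0.026 0" --pt "0.4 0.044 0 0.028 0" --pt "0.4 0.037 0 0.033 0" --pt "0.4 0.037 0 0.033 0" --pt "0.4 0 0 0 0"

```text
time_s: 18.2
eef_pos: [0.4385, -0.0585, 0.0423]
tcp_rot: [3.138, 0.116, 0.009]
wrist_force: [4.7, 3.3, 7.8]
opening: 0.606
grasp_force: 65.3
```

```bash
python3 - <<'E'
from h import *
ty=np.radians(4.3); tx=np.array([np.cos(ty),np.sin(ty),0])
go(np.array([.5196,-.051,.031])+tx*-.076)
im,W=cloud('wrist'); n,P=panel(W,(0,330,120,520)); np.savez('w11.npz',im=im,W=W)
E
```

```text
t 18.2 pos [ 0.4385 -0.0585  0.0423] yaw 4.23 tilt [ 0.006 -0.001 -1.   ] tool delta (x100mm) [ 0.054 -0.014  0.114] F [4.7 3.3 7.8] op 0.606 gf 65.3
plane n in (ex,ey,z) [-0.003  0.003  1.   ] tilt 0.2 mean [ 0.4957 -0.0592  0.0027] 0.23933333333333334
```

Call:
send_rows --pt "0.4 0.025 0 0.036 0" --pt "0.4 0.02 0 0.036 0" --pt "0.4 0.015 0 0.036 0" --pt "0.4 0.01 0 0.03 0" --pt "0.4 0 0 0 0"

```text
time_s: 18.75
eef_pos: [0.4471, -0.0588, 0.0307]
tcp_rot: [3.136, 0.116, 0.014]
wrist_force: [2.3, 4.7, 15.4]
opening: 0.604
grasp_force: 72.8
```

```bash
python3 - <<'E'
from h import *
ty=np.radians(4.3); tx=np.array([np.cos(ty),np.sin(ty),0])
go(np.array([.5196,-.051,.031])+tx*-.076)
im,W=cloud('wrist'); np.savez('w12.npz',im=im,W=W); cv2.imwrite('pics/w12.png',im)
W[(W[...,2]<.008)|(W[...,2]>.06)]=np.nan; n,P=panel(W,(100,330,150,490))
E
```

```text
t 18.75 pos [ 0.4471 -0.0588  0.0307] yaw 4.22 tilt [ 0.009 -0.003 -1.   ] tool delta (x100mm) [-0.031 -0.024 -0.003] F [ 2.3  4.7 15.4] op 0.604 gf 72.8
plane n in (ex,ey,z) [-0.019  0.001  1.   ] tilt 1.1 mean [ 0.468  -0.0579  0.0194] 0.547
```

View pics/w12.png

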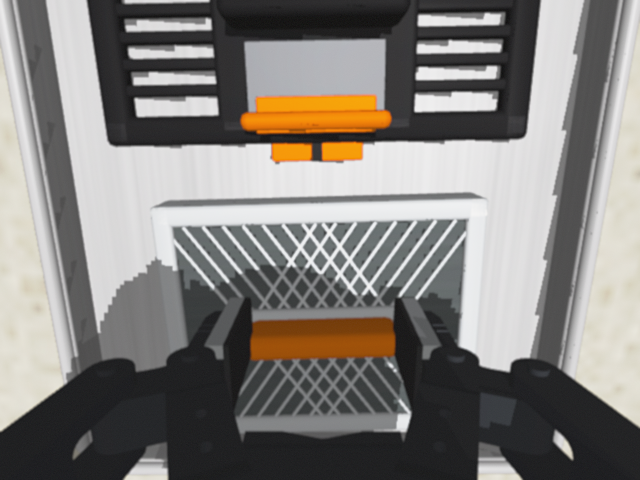

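The filter lies flat (1° off level), clear of the grille's nose at (317,152). Release and rise clear.

Call:
send_rows --pt "0.75 0 0 -0.01 0" --pt "0.85 0 0 0 0" --pt "0.85 0 0 0 0" --pt "0.85 0 0 -0.1 0" --pt "0.85 0 0 -0.3 0" --pt "0.85 0 0 -0.4 0" --pt "0.85 0 0 -0.4 0" --pt "0.85 0 0 -0.4 0" --pt "0.85 0 0 -0.2 0" --pt "0.85 0 0 0 0" --pt "0.85 0 0 0 0"

```text
time_s: 19.9
eef_pos: [0.4421, -0.0575, 0.2078]
tcp_rot: [-3.139, -0.116, 0.0]
wrist_force: [0.3, -0.5, 0.1]
opening: 0.852
grasp_force: 0.0
```

```bash
python3 - <<'E'
from h import *
ty=np.radians(4.3); tx=np.array([np.cos(ty),np.sin(ty),0]); tyv=np.array([-np.sin(ty),np.cos(ty),0]); T=np.array([.5196,-.051,0])
go([.44,-.06,.2])
im,W=cloud('wrist'); L=np.stack([(W-T)@tx,(W-T)@tyv,W[...,2]],-1)*1000
k=(abs(L[...,0])<140)&(abs(L[...,1])<94)&(L[...,2]>8)
f=k&(L[...,0]<-18)&(L[...,2]<28); g=k&(L[...,0]>-12)&(L[...,2]<16)
for m in (f,g):
    print(np.nanpercentile(L[m],[1,50,99],axis=0).round(1)); q=W.copy(); q[~m]=np.nan; panel(q,(0,480,0,640))
E
```

```text
t 19.9 pos [ 0.4421 -0.0575  0.2078] yaw 4.25 tilt [-0.  0. -1.] tool delta (x100mm) [-0.023  0.024  0.078] F [ 0.3 -0.5  0.1] op 0.852 gf 0.0
[[-129.6  -63.5   17. ]
 [ -74.7   -2.5   19.4]
 [ -31.3   59.6   22.5]]
plane n in (ex,ey,z) [-0.002  0.004  1.   ] tilt 0.3 mean [ 0.44   -0.0589  0.0194] 0.7853333333333333
[[ -9.1 -77.9   8.1]
 [ 29.    1.2  10.2]
 [ 78.7  79.   14.3]]
plane n in (ex,ey,z) [0.014 0.003 1.   ] tilt 0.8 mean [ 0.5539 -0.0481  0.0102] 0.862
```

Both lie flat in the tray and are released.

```bash
python3 -c "
from plant import sign_off
print(sign_off())"
```

```text
the job is handed in; nothing more can be done
None
```

The grille and the grease filter both lie flat in the washing-up tray, handle and pull bar upwards, let go and less than 1° off level; the job was handed in at about 20 s. I gripped the tab and pull bar by their ends, because the tool can only point straight down. I never went near the mug, salt shaker or bottle, but I did not measure them again at the end.

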